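# Strip the hub sleeve from its bench bar

## Robot

A 6-joint arm with a two-finger parallel gripper is mounted at the origin on the work surface. World frame = base frame: x ahead of the robot, y to its left, z up, the work surface at z = 0. Lengths are in mm, angles in rad, forces in N, time in s.
With the tool pointing down it reaches from about 350 to 975 mm from the base axis. Payload 7.1 kg.
Tool frame: the origin (TCP) lies midway between the tips of the shut fingers; the grasp point (between the pads) lies 19 mm behind it; z points along the fingers, y is the line along which they close (so a half turn about z gives the same grasp; the last joint's range is limited). The gripper opens to 88 mm and grips with 3 to 60 N. Pads are 20 mm wide; open, the fingers measure 115 mm over their backs; the gripper's body (75 mm by 178 mm) begins 61 mm behind the grasp point.
Start: joints at [1.2, 0.423, 1.63, -0, 1.089, -0.019], TCP at [215.335, 586.716, 222.675] pointing down, gripper open.
Joint ranges: [-3, 3], [-0.9, 2.11], [0.09, 2.58], [-1.31, 4.45], [0.11, 2.69], [-2.54, 2.54]. Speed limits (rad/s): [2.39, 2.39, 3.01, 3.14, 3.14, 3.14].

## Interface

Orientations are given as a rotation vector (axis times angle).
In Python, from workcell import ctrl gives the robot as it stands.
- The arm moves only by the shell command python3 -m inch 'ROWS' [OPENING]. ROWS is JSON, a list of rows, each an object with "xyz": the shift along the tool's x, y, z in mm, a list of three; "rot": the turn, a rotation vector about the tool's x, y, z in rad, a list of three. In form: [{"xyz": [dx, dy, dz], "rot": [ax, ay, az]}, ...]. A call has 1 to 12 rows; each row is the pose to reach, as a shift and turn from the pose commanded when the call began, along the tool's axes at that moment; what a row does not reach only later rows make up. A row lasts 1/12 s, in which the tool goes at most 41.7 mm and 7.16 degrees, less where a joint would pass 70% of its speed; a pose out of reach is approached as far as the arm can. A call with a gripper value outside its range is refused whole. OPENING is the closure in counts, from 0 (fully open) to 255 (shut), set as the call begins (- or left out, the last holds). The fingers move at their own pace and stop on an object; the grip force is fixed at half the most. Time passes only in rows, so rows that repeat a pose let the fingers close. It gives the time, the measured TCP pose, the force, the opening and the grip force at its end, in the units of the state.
- ctrl.get_obs(): the state, without advancing time (a new reading comes with each control period).
- ctrl.get_image(name): name is "side" or "top"; returns the picture (420x560x3 uint8, red, green, blue); there is no depth.
- ctrl.camera_model(name): a dict with "fx", "fy", "cx", "cy" (pixels), "k1" (the pictures are not rectified: a ray, as slopes to the right and down, at radius r is drawn at 1 + k1 r^2 times it, then the intrinsics apply), "position" and "attitude" of the camera in the world. Camera axes: x right, y up, looking along -z (the intrinsics and any distortion apply to the point x, -y, -z); pixel columns grow to the right and rows downward; lengths in mm; the calibration is good to about 2 mm. A picture is of the moment at which its call begins. camera_model takes no time and is no camera call.
- ctrl.close_job(): hands the job in; it is judged then, once.
The state is a dict: "t": time; "qpos": joint angles; "qvel": joint speeds; "joint_torque": joint torques, N m; "ee_pos": TCP position; "orientation": TCP orientation; "ft_force": force on the tool from outside, world axes, zero at the start; "moment": the same for the moment, N m; "width": finger opening in mm; "grasp_force": force on a finger pad.
Only numpy, scipy, OpenCV 4.12 (cv2) and the standard library are available. Lean on these libraries where they do the work, as an engineer would, in place of code of your own. Each camera call takes 0.05 s, during which the arm holds its last target. There are 200 camera calls.

## Task

Two black stands on the bike-workshop bench each hold a level steel bar with parts threaded on it and a dark stop collar nearest the open end. On the bar that carries the one long aluminium hub sleeve, slide the stop collar off the open end and set it down in the black tray; only then slide the long sleeve off and set it down in the tray too, both lying on the tray's floor. Carry them, do not let them drop.

Things in the scene. Friction and masses are not known exactly. Their poses are not given: they have to be found in the camera images.
- stand: Fixed dark steel stand of the bar with the long sleeve (its twin's bar, ~180 mm away, has two thin rings). Base 130 x 110 x 12 mm, post 30 x 40 mm, 167 mm high. Origin: centre of the base's underside; z up, x along the bar to its open end. Bar: diameter 12 mm, axis level, 150 mm above the origin over the x line, from the post (x = 15 mm) to its plain open end at x = 220 mm.
- collar: Stop collar nearest that bar's open end: dark steel ring, outside diameter 40 mm, 24 mm long, hole 24 mm, 0.12 kg, slides freely. Origin: its centre; x along the hole. Hangs on the bar by the top of its hole, centre 6 mm below the bar's axis; can be gripped across its outside from above, a finger on each side of the bar.
- sleeve: Hub sleeve between post and collar on the same bar: plain aluminium tube, outside diameter 40 mm, 60 mm long, hole 24 mm, 0.18 kg, slides freely. Origin: its centre; x along the hole. Hangs and can be gripped like the collar.
- tray: Black open tray fixed to the bench, 190 (x) x 260 (y) x 35 mm high outside, walls and floor 5 mm thick, empty. Origin: centre of its underside; z up.
Things that resemble listed ones, but are neither listed nor needed, are in the scene too. What is shaped like the collar but blue is not meant. Several things have the shape of the sleeve; the one meant has the colours described above.

How it is judged (in metres and radians):
On the way, in this order (a step that is already met when the one before it is completed fails the run):
1. the stop collar lies in the tray while the sleeve is still on its bar (x of collar in the frame of tray between -0.088 and 0.088 m and y of collar in the frame of tray between -0.123 and 0.123 m and z of collar in the frame of tray below 0.045 m and linear speed of collar below 0.05 m/s and x of sleeve in the frame of stand below 0.22 m and height (world z) of sleeve above 0.12 m), for 0.2 s.
2. the sleeve is off the open end of its bar (x of sleeve in the frame of stand above 0.25 m), for 0.1 s.
At the end, for the whole second after the job is handed in: The stop collar and the long sleeve both lie inside the tray on its floor (centres within its walls and less than 45 mm above its underside), at rest (below 0.03 m/s) (x of collar in the frame of tray between -0.088 and 0.088 m and y of collar in the frame of tray between -0.123 and 0.123 m and z of each of collar, sleeve in the frame of tray below 0.045 m and x of sleeve in the frame of tray between -0.088 and 0.088 m and y of sleeve in the frame of tray between -0.123 and 0.123 m and linear speed of each of collar, sleeve below 0.03 m/s); the robot touches nothing.
It fails at once if the collar or the sleeve is dropped or flung (faster than 1.3 m/s, a fall of about 85 mm) (linear speed of any of collar, sleeve above 1.3 m/s).
It also fails if it takes over 56 s, if anything falls off the work surface, if the arm or the gripper's body presses on something with over 40 N, if the wrist force passes 120 N, or if a joint passes its speed limit or range.

## Working session

There is one attempt and no reset: what is moved stays moved. The work goes in short steps, Python scripts to look and compute and a shell command to move; the robot and the scene stay as the last step left them, time stands still between calls to the robot, and variables do not carry over. Pictures are saved under pics/ and viewed, at most 10 in all, crops included, and the job is handed in when it is done.

```bash
mkdir -p pics; ls; python3 - <<'E'
from workcell import ctrl
import cv2
for n in("side","top"):
    im=ctrl.get_image(n); cv2.imwrite(f"pics/{n}0.png",im[:,:,::-1]); print(ctrl.camera_model(n))
print(ctrl.get_obs())
E
```

```text
pics
{'fx': 531.5009378270993, 'fy': 531.5009378270993, 'cx': 274.48146887305137, 'cy': 211.90334143333337, 'k1': -0.09722028456656576, 'position': array([  11.58758127, -690.85357585,  674.99746777]), 'attitude': array([ 0.92687761, -0.32651745, -0.61080512])}
{'fx': 520.256124092324, 'fy': 520.256124092324, 'cx': 288.2988396546079, 'cy': 209.3579231681741, 'k1': -0.0617879848375894, 'position': array([ 392.34091613,  -28.74782997, 1212.0112814 ]), 'attitude': array([ 0.1060931 , -0.07642228, -1.59552994])}
{'t': 0.1, 'qpos': array([ 1.20002258e+00,  4.23773274e-01,  1.63058624e+00, -2.73893909e-05,
        1.08862287e+00, -1.90207846e-02]), 'qvel': array([ 0.00152441,  0.00098092, -0.00217304, -0.00022579,  0.00010904,
       -0.00210292]), 'joint_torque': array([ 5.46909769e-05, -5.45613277e+01, -2.74326146e+01,  6.45286543e-02,
        1.88074593e-02, -4.27297186e-05]), 'ee_pos': array([215.15457427, 586.26883745, 221.98465165]), 'orientation': array([-5.49625397e-01, -3.09289027e+00,  2.14887561e-03]), 'ft_force': array([ 1.19514348,  0.17027975, -0.35393401]), 'moment': array([-0.01256445,  0.01079585, -0.02377552]), 'grasp_force': 0.0, 'width': 88.26812231382597}
```

View pics/side0.png

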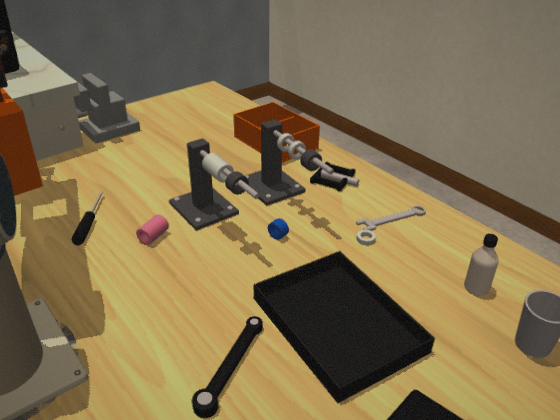

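View pics/top0.png

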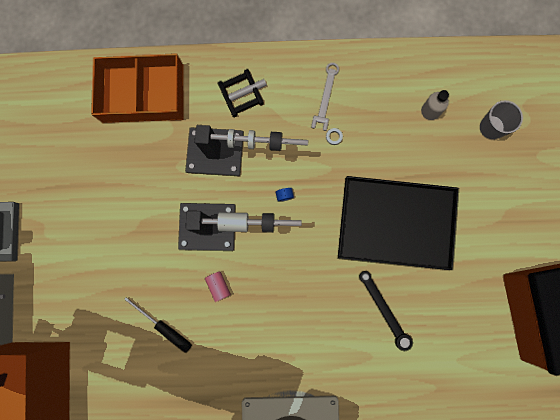

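The side view shows the sleeve stand with its base at about (203,207), sleeve (215,166), collar (237,183) and bar tip (257,195). The top view shows the same bar with sleeve (232,222), collar (268,222) and bar tip about (300,223). The tray corners are about (346,177), (459,187), (453,270) and (339,258).

```bash
cat > h.py <<'E'
import numpy as np,cv2
from workcell import ctrl
from scipy.spatial.transform import Rotation as R
def ray(n,uv):
    m=ctrl.camera_model(n); K=np.array([[m['fx'],0,m['cx']],[0,m['fy'],m['cy']],[0,0,1]])
    p=cv2.undistortPoints(np.array(uv,float).reshape(-1,1,2),K,np.array([m['k1'],0,0,0.]))[:,0]
    d=R.from_rotvec(m['attitude']).apply(np.c_[p[:,0],-p[:,1],-np.ones(len(p))])
    return m['position'],d
def plane(n,uv,z):
    c,d=ray(n,uv); return c+d*((z-c[2])/d[:,2])[:,None]
def two(a,b):
    (c,d),(e,f)=ray("top",[a]),ray("side",[b]); d,f=d[0],f[0]
    s=np.linalg.lstsq(np.c_[d,-f],e-c,rcond=None)[0]
    p,q=c+s[0]*d,e+s[1]*f; return (p+q)/2,np.linalg.norm(p-q)
def comps(mask,roi,amin=60):
    x0,y0,x1,y1=roi; m=np.zeros_like(mask); m[y0:y1,x0:x1]=mask[y0:y1,x0:x1]
    cs=cv2.findContours(m,cv2.RETR_EXTERNAL,cv2.CHAIN_APPROX_NONE)[0]
    return [c for c in cs if cv2.contourArea(c)>=amin]
E
python3 - <<'E'
from h import *
np.set_printoptions(precision=1,suppress=True)
im=cv2.imread("pics/top0.png"); hsv=cv2.cvtColor(im,cv2.COLOR_BGR2HSV)
dark=((im.max(2)<75)*255).astype(np.uint8)
light=((hsv[...,1]<50)&(im.max(2)>95)).astype(np.uint8)*255
print("TRAY")
for c in comps(dark,(325,165,475,285),800):
    r=cv2.minAreaRect(c); b=cv2.boxPoints(r); print(r); print(plane("top",b,35))
    print(plane("top",[r[0]],35))
print("BASE")
for c in comps(dark,(170,195,245,258),300):
    r=cv2.minAreaRect(c); print(r); print(plane("top",cv2.boxPoints(r),12),plane("top",[r[0]],12))
print("COLLAR")
for c in comps(dark,(255,208,280,240),30):
    r=cv2.minAreaRect(c); print(r, plane("top",[r[0]],155))
print("LIGHT")
for c in comps(light,(212,205,320,240),15):
    r=cv2.minAreaRect(c); print(r,plane("top",cv2.boxPoints(r),150))
s=cv2.imread("pics/side0.png")
cv2.imwrite("pics/z.png",np.hstack([cv2.resize(im[195:255,175:320],None,fx=2.7,fy=2.7,interpolation=2),cv2.resize(s[130:190+40,165:165+145],None,fx=2.7,fy=2.7,interpolation=2)[:162*1]]) if 0 else cv2.vconcat([cv2.resize(im[195:255,175:320],(725,300),interpolation=2),cv2.resize(s[140:200,165:310],(725,300),interpolation=2)]))
E
```

```text
TRAY
((398.630615234375, 222.73764038085938), (116.03594207763672, 83.17681121826172), 5.90614128112793)
[[ 416.  -114.3   35. ]
 [ 604.2 -140.8   35. ]
 [ 569.2 -404.1   35. ]
 [ 381.8 -373.    35. ]]
[[ 492.  -257.7   35. ]]
BASE
((206.79458618164062, 226.33241271972656), (55.589622497558594, 46.56880187988281), 1.3322197198867798)
[[446.9 249.1  12. ]
 [555.7 246.4  12. ]
 [548.9 115.7  12. ]
 [440.7 119.8  12. ]] [[497.8 182.5  12. ]]
COLLAR
((267.5, 222.0), (18.0, 13.0), 90.0) [[490.7  32.7 155. ]]
LIGHT
((287.5, 222.5), (5.0, 27.0), 90.0) [[495.   19.6 150. ]
 [493.4 -35.8 150. ]
 [483.2 -35.5 150. ]
 [484.7  19.8 150. ]]
((236.63275146484375, 219.24310302734375), (49.091609954833984, 23.547531127929688), 3.3664605617523193) [[478.8 148.7 150. ]
 [527.4 145.4 150. ]
 [518.5  44.1 150. ]
 [470.2  47.9 150. ]]
```

View pics/z.png

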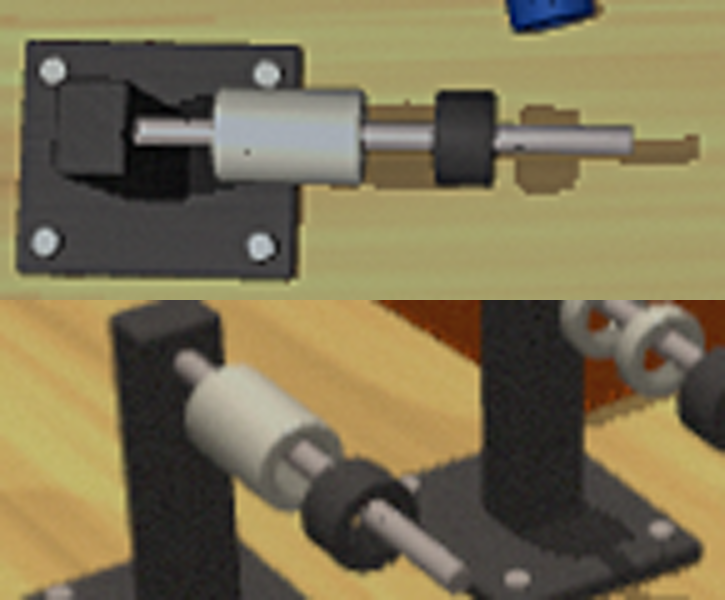

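Base (109 x 130 mm), tray (190 x 265) and bar tip (488,-36; predicted 487,-37) all agree with the given sizes. The collar is at about (491,33) and the sleeve at about y=103. Next I work out the first move.

```bash
cat > go.py <<'E'
import sys
from h import *
# usage: go.py x y z [closing-dir angle deg]
x,y,z=map(float,sys.argv[1:4]); o=ctrl.get_obs(); T=R.from_rotvec(o['orientation'])
a=np.radians(float(sys.argv[4]) if len(sys.argv)>4 else -2.85)
yd=np.array([np.cos(a),np.sin(a),0]); 
if T.as_matrix()[:,1]@yd<0: yd=-yd
zd=np.array([0,0,-1.]); G=R.from_matrix(np.c_[np.cross(yd,zd),yd,zd])
print("xyz",T.inv().apply(np.array([x,y,z])-o['ee_pos']).round(1),"rot",(T.inv()*G).as_rotvec().round(4),"| at",o['ee_pos'].round(1),"q",o['qpos'].round(2),"t",o['t'],"tooly",T.as_matrix()[:,1].round(3))
E
python3 go.py 491 33 240; python3 -m inch -h | head -5
```

```text
xyz [-449.6 -424.4  -17.4] rot [-1.2000e-03  9.0000e-04  1.2688e+00] | at [215.2 586.3 222. ] q [ 1.2   0.42  1.63 -0.    1.09 -0.02] t 0.1 tooly [ 0.345  0.939 -0.001]invalid input: not JSON, or not a number
```

```bash
python3 -m inch '[{"xyz":[-20,-20,-20],"rot":[0,0,0.1]},{"xyz":[-40,-40,-20],"rot":[0,0,0.2]},{"xyz":[-65,-62,-20],"rot":[0,0,0.3]},{"xyz":[-90,-85,-20],"rot":[0,0,0.4]},{"xyz":[-115,-108,-20],"rot":[0,0,0.5]},{"xyz":[-140,-132,-20],"rot":[0,0,0.6]},{"xyz":[-165,-156,-20],"rot":[0,0,0.7]},{"xyz":[-190,-180,-20],"rot":[0,0,0.8]},{"xyz":[-215,-203,-20],"rot":[0,0,0.9]},{"xyz":[-240,-227,-20],"rot":[0,0,1.0]},{"xyz":[-265,-250,-20],"rot":[0,0,1.1]},{"xyz":[-290,-275,-20],"rot":[0,0,1.2]}]' 0; python3 go.py 491 33 240
```

```text
t: 1.1
ee_pos: [393.1, 227.1, 242.6]
orientation: [-2.205, -2.237, 0.0]
ft_force: [0.6, -0.1, 0.0]
width: 87.7
grasp_force: 0.0
xyz [-195.5   95.1    2.6] rot [-0.    -0.     0.064] | at [393.1 227.1 242.6] q [0.5  0.14 1.97 0.   1.03 0.48] t 1.1 tooly [ 1.     0.014 -0.   ]
```

```bash
python3 -m inch '[{"xyz":[-25,12,0],"rot":[0,0,0.02]},{"xyz":[-55,27,0],"rot":[0,0,0.04]},{"xyz":[-85,42,0],"rot":[0,0,0.064]},{"xyz":[-115,57,0],"rot":[0,0,0.064]},{"xyz":[-145,72,0],"rot":[0,0,0.064]},{"xyz":[-170,84,0],"rot":[0,0,0.064]},{"xyz":[-188,92,0],"rot":[0,0,0.064]},{"xyz":[-195.5,95,0],"rot":[0,0,0.064]},{"xyz":[-195.5,95,0],"rot":[0,0,0.064]},{"xyz":[-195.5,95,0],"rot":[0,0,0.064]}]'; python3 go.py 491 33 131
```

```text
t: 1.93
ee_pos: [491.0, 35.2, 242.3]
orientation: [-2.271, -2.169, 0.001]
ft_force: [-0.8, -0.6, -0.3]
width: 88.0
grasp_force: 0.0
xyz [ -2.3   0.2 111.3] rot [-0.001  -0.0002  0.0039] | at [491.   35.2 242.3] q [0.05 0.2  1.9  0.   1.04 0.09] t 1.9333 tooly [ 0.999 -0.046 -0.001]
```

```bash
python3 -m inch '[{"xyz":[-1,0,15],"rot":[0,0,0]},{"xyz":[-2,0,35],"rot":[0,0,0]},{"xyz":[-2,0,55],"rot":[0,0,0]},{"xyz":[-2,0,75],"rot":[0,0,0]},{"xyz":[-2,0,90],"rot":[0,0,0]},{"xyz":[-2,0,103],"rot":[0,0,0]},{"xyz":[-2,0,111],"rot":[0,0,0]},{"xyz":[-2,0,111],"rot":[0,0,0]},{"xyz":[-2,0,111],"rot":[0,0,0]}]'; python3 -c "
from h import *
a=ctrl.get_image('side')[130:230,165:305,::-1]
cv2.imwrite('pics/s1.png',cv2.resize(a,(700,500),interpolation=2))"
```

```text
t: 2.68
ee_pos: [491.1, 33.8, 131.7]
orientation: [-2.269, -2.172, 0.001]
ft_force: [-0.4, -0.4, 0.4]
width: 87.7
grasp_force: 0.0
```

View pics/s1.png

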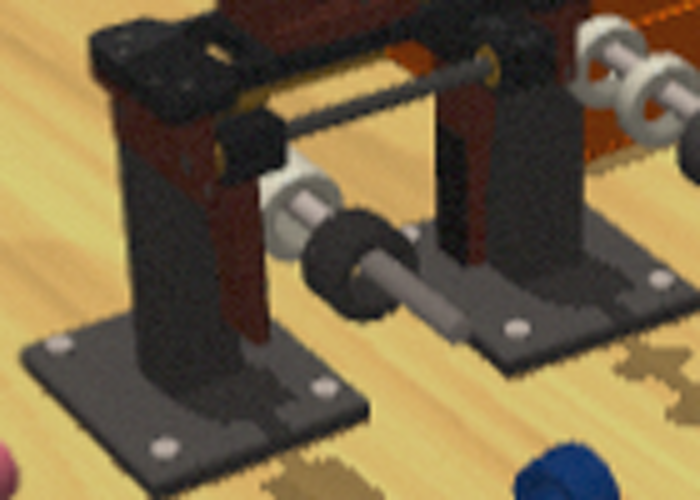

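The fingers straddle the bar at the collar: tips at crop (255,335) and (465,260), midpoint just under the collar at (360,265). I'll close now.

```bash
python3 -m inch '[{"xyz":[0,0,0],"rot":[0,0,0]},{"xyz":[0,0,0],"rot":[0,0,0]},{"xyz":[0,0,0],"rot":[0,0,0]},{"xyz":[0,0,0],"rot":[0,0,0]},{"xyz":[0,0,0],"rot":[0,0,0]},{"xyz":[0,0,0],"rot":[0,0,0]},{"xyz":[0,0,0],"rot":[0,0,0]},{"xyz":[0,0,0],"rot":[0,0,0]},{"xyz":[0,0,0],"rot":[0,0,0]},{"xyz":[0,0,0],"rot":[0,0,0]}]' 255;python3 -c "
from h import *
a=ctrl.get_image('side')[130:230,165:305,::-1]
b=ctrl.get_image('top')[170:270,215:355,::-1]
cv2.imwrite('pics/s2.png',cv2.resize(np.hstack([a,b]),(800,286),interpolation=2))"
```

```text
t: 3.57
ee_pos: [491.5, 32.9, 131.7]
orientation: [2.271, 2.171, -0.0]
ft_force: [0.4, 0.1, 0.5]
width: 39.5
grasp_force: 30.0
```

View pics/s2.png

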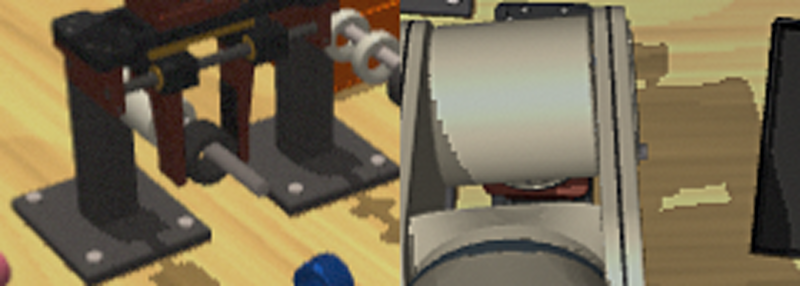

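Width 39.5 mm at 30 N, so the collar is held. I'll lift it 6 mm to centre the hole on the bar, then slide along -x tool (open end).

```bash
python3 -m inch '[{"xyz":[0,0,-2],"rot":[0,0,0]},{"xyz":[0,0,-4],"rot":[0,0,0]},{"xyz":[0,0,-6],"rot":[0,0,0]},{"xyz":[0,0,-6],"rot":[0,0,0]},{"xyz":[-5,0,-6],"rot":[0,0,0]},{"xyz":[-10,0,-6],"rot":[0,0,0]},{"xyz":[-15,0,-6],"rot":[0,0,0]},{"xyz":[-15,0,-6],"rot":[0,0,0]}]'; python3 go.py 487 -75 138
```

```text
t: 4.33
ee_pos: [490.6, 17.1, 137.6]
orientation: [-2.272, -2.17, 0.0]
ft_force: [-0.2, 0.2, -0.3]
width: 40.1
grasp_force: 30.0
xyz [-92.1   0.6  -0.4] rot [-0.0002  0.0002  0.004 ] | at [490.6  17.1 137.6] q [ 0.01  0.36  1.98 -0.    0.8   0.06] t 4.3333 tooly [ 0.999 -0.046 -0.   ]
```

```bash
python3 -m inch '[{"xyz":[-8,0,0],"rot":[0,0,0]},{"xyz":[-18,0,0],"rot":[0,0,0]},{"xyz":[-28,0,0],"rot":[0,0,0]},{"xyz":[-38,0,0],"rot":[0,0,0]},{"xyz":[-48,0,0],"rot":[0,0,0]},{"xyz":[-58,0,0],"rot":[0,0,0]},{"xyz":[-68,0,0],"rot":[0,0,0]},{"xyz":[-78,0,0],"rot":[0,0,0]},{"xyz":[-88,0,0],"rot":[0,0,0]},{"xyz":[-95,0,0],"rot":[0,0,0]},{"xyz":[-95,0,0],"rot":[0,0,0]}]'; python3 go.py 490 -310 110 -8;python3 -c "
from h import *
a=ctrl.get_image('side')[120:240,165:365,::-1]
cv2.imwrite('pics/s3.png',cv2.resize(a,(800,480),interpolation=2))"
```

```text
t: 5.25
ee_pos: [486.5, -78.3, 137.7]
orientation: [2.272, 2.169, -0.0]
ft_force: [-0.1, -0.3, -0.1]
width: 39.7
grasp_force: 30.0
xyz [-231.3   14.2   27.7] rot [0.0002 0.0002 0.0933] | at [486.5 -78.3 137.7] q [-0.18  0.36  1.98 -0.    0.8  -0.14] t 5.25 tooly [ 0.999 -0.046  0.   ]
```

View pics/s3.png

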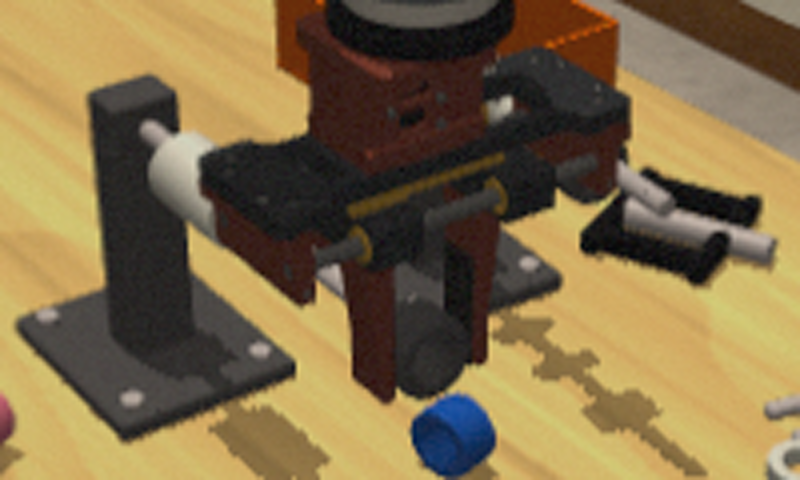

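The collar is off the bar and held at crop (430,350), the sleeve is still on, and the twin is untouched. Carrying it to the tray.

```bash
python3 -m inch '[{"xyz":[-10,1,0],"rot":[0,0,0]},{"xyz":[-30,2,0],"rot":[0,0,0.02]},{"xyz":[-55,3,0],"rot":[0,0,0.04]},{"xyz":[-80,4,0],"rot":[0,0,0.06]},{"xyz":[-105,5,5],"rot":[0,0,0.09]},{"xyz":[-130,6,10],"rot":[0,0,0.09]},{"xyz":[-155,7,15],"rot":[0,0,0.09]},{"xyz":[-180,8,20],"rot":[0,0,0.09]},{"xyz":[-205,9,25],"rot":[0,0,0.09]},{"xyz":[-222,10,28],"rot":[0,0,0.09]},{"xyz":[-233,10,28],"rot":[0,0,0.09]},{"xyz":[-233,10,28],"rot":[0,0,0.09]}]'; python3 go.py 486 -312 12.5 -8
```

```text
t: 6.3
ee_pos: [486.0, -312.0, 109.6]
orientation: [2.367, 2.064, -0.0]
ft_force: [0.6, -0.1, -0.8]
width: 40.2
grasp_force: 30.0
xyz [ 0.  -0.  97.1] rot [0.0004 0.0004 0.0032] | at [ 486.  -312.   109.6] q [-0.59  0.51  1.81 -0.    0.83 -0.45] t 6.3 tooly [ 0.991 -0.136  0.   ]
```

```bash
python3 -m inch '[{"xyz":[0,0,10],"rot":[0,0,0]},{"xyz":[0,0,25],"rot":[0,0,0]},{"xyz":[0,0,40],"rot":[0,0,0]},{"xyz":[0,0,55],"rot":[0,0,0]},{"xyz":[0,0,70],"rot":[0,0,0]},{"xyz":[0,0,82],"rot":[0,0,0]},{"xyz":[0,0,90],"rot":[0,0,0]},{"xyz":[0,0,94],"rot":[0,0,0]},{"xyz":[0,0,95],"rot":[0,0,0]},{"xyz":[0,0,95],"rot":[0,0,0]}]'; python3 -m inch '[{"xyz":[0,0,0.5],"rot":[0,0,0]},{"xyz":[0,0,1],"rot":[0,0,0]},{"xyz":[0,0,1.5],"rot":[0,0,0]},{"xyz":[0,0,1.5],"rot":[0,0,0]}]'
```

```text
t: 7.13
ee_pos: [486.1, -310.0, 14.7]
orientation: [2.366, 2.067, 0.0]
ft_force: [-0.6, 0.6, -1.4]
width: 39.5
grasp_force: 30.0
t: 7.47
ee_pos: [486.2, -310.3, 13.5]
orientation: [2.366, 2.066, 0.0]
ft_force: [-0.6, 0.2, -1.4]
width: 39.7
grasp_force: 30.0
```

```bash
python3 -m inch '[{"xyz":[0,0,0.5],"rot":[0,0,0]},{"xyz":[0,0,1],"rot":[0,0,0]},{"xyz":[0,0,1],"rot":[0,0,0]}]'|grep -E "pos|ft"; python3 -m inch '[{"xyz":[0,0,0.5],"rot":[0,0,0]},{"xyz":[0,0,1],"rot":[0,0,0]},{"xyz":[0,0,1],"rot":[0,0,0]}]'|grep -E "pos|ft"
```

```text
ee_pos: [486.0, -310.2, 12.2]
ft_force: [-1.3, -0.2, 0.5]
ee_pos: [486.1, -310.3, 12.1]
ft_force: [-2.4, 1.0, 9.9]
```

Contact at 10 N. I'll release and rise.

```bash
python3 -m inch '[{"xyz":[0,0,0],"rot":[0,0,0]},{"xyz":[0,0,0],"rot":[0,0,0]},{"xyz":[0,0,0],"rot":[0,0,0]},{"xyz":[0,0,0],"rot":[0,0,0]},{"xyz":[0,0,0],"rot":[0,0,0]},{"xyz":[0,0,0],"rot":[0,0,0]}]' 85;  python3 -m inch '[{"xyz":[0,0,-5],"rot":[0,0,0]},{"xyz":[0,0,-15],"rot":[0,0,0]},{"xyz":[0,0,-30],"rot":[0,0,0]},{"xyz":[0,0,-50],"rot":[0,0,0]},{"xyz":[0,0,-75],"rot":[0,0,0]},{"xyz":[0,0,-105],"rot":[0,0,0]},{"xyz":[0,0,-135],"rot":[0,0,0]},{"xyz":[0,0,-165],"rot":[0,0,0]},{"xyz":[0,0,-195],"rot":[0,0,0]},{"xyz":[0,0,-220],"rot":[0,0,0]},{"xyz":[0,0,-232],"rot":[0,0,0]},{"xyz":[0,0,-232],"rot":[0,0,0]}]'; python3 go.py 495 104 244;python3 -c "
from h import *
a=ctrl.get_image('side')[:,:,::-1]
cv2.imwrite('pics/s4.png',a)"
```

```text
t: 8.47
ee_pos: [486.0, -310.1, 11.0]
orientation: [-2.366, -2.066, 0.0]
ft_force: [-1.0, -0.3, -0.2]
width: 58.5
grasp_force: 0.0
t: 9.47
ee_pos: [487.4, -311.1, 246.9]
orientation: [2.362, 2.063, 0.003]
ft_force: [-0.3, 0.6, 0.5]
width: 58.8
grasp_force: 0.0
xyz [412.3 -48.3   1.4] rot [ 0.0055  0.003  -0.0852] | at [ 487.4 -311.1  246.9] q [-0.59  0.32  1.72 -0.    1.09 -0.45] t 9.4667 tooly [ 0.991 -0.135  0.006]
```

View pics/s4.png

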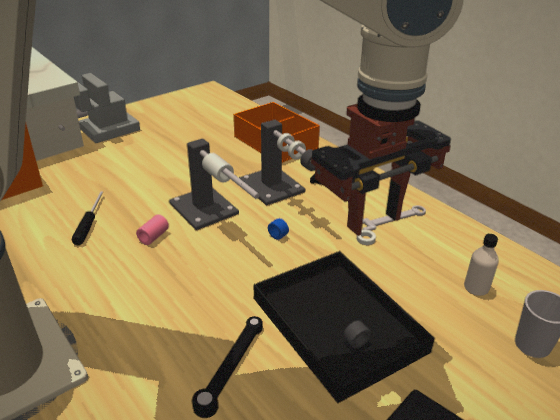

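The collar lies in the tray at pixel (357,335), the sleeve is still on its bar at (217,166), and the gripper is clear. Checking both positions.

```bash
python3 - <<'E'
from h import *
np.set_printoptions(precision=1,suppress=True)
print(plane("side",[(357,335)],25)); print(plane("top",[(218,221),(232.7,222),(247.4,222)],158)); print(two((232.7,222),(217,167)))
E
python3 -m inch '[{"xyz":[10,0,0],"rot":[0,0,-0.01]},{"xyz":[40,-5,0],"rot":[0,0,-0.02]},{"xyz":[80,-10,0],"rot":[0,0,-0.04]},{"xyz":[120,-15,0],"rot":[0,0,-0.06]},{"xyz":[160,-20,0],"rot":[0,0,-0.085]},{"xyz":[200,-24,0],"rot":[0,0,-0.085]},{"xyz":[240,-28,0],"rot":[0,0,-0.085]},{"xyz":[280,-33,0],"rot":[0,0,-0.085]},{"xyz":[320,-38,0],"rot":[0,0,-0.085]},{"xyz":[355,-42,0],"rot":[0,0,-0.085]},{"xyz":[390,-46,0],"rot":[0,0,-0.085]},{"xyz":[410,-48,0],"rot":[0,0,-0.085]}]' 0;python3 go.py 495 104 131;
```

```text
[[ 484.6 -312.1   25. ]]
[[495.3 133.7 158. ]
 [492.4 103.6 158. ]
 [491.6  73.6 158. ]]
(array([494.3, 104.9, 144.8]), np.float64(1.6096257772143263))
t: 10.52
ee_pos: [491.6, 105.9, 241.0]
orientation: [-2.272, -2.166, 0.004]
ft_force: [0.8, -0.6, 0.4]
width: 87.9
grasp_force: 0.0
xyz [ -1.7   3.9 110. ] rot [-0.004   0.0002  0.0021] | at [491.6 105.9 241. ] q [0.19 0.22 1.88 0.   1.05 0.24] t 10.5167 tooly [ 0.999 -0.048 -0.004]
```

```bash
python3 -m inch '[{"xyz":[-1,2,0],"rot":[0,0,0]},{"xyz":[-1,3,15],"rot":[0,0,0]},{"xyz":[-1,3,35],"rot":[0,0,0]},{"xyz":[-1,3,55],"rot":[0,0,0]},{"xyz":[-1,3,75],"rot":[0,0,0]},{"xyz":[-1,3,92],"rot":[0,0,0]},{"xyz":[-1,3,104],"rot":[0,0,0]},{"xyz":[-1,3,110],"rot":[0,0,0]},{"xyz":[-1,3,110],"rot":[0,0,0]},{"xyz":[-1,3,110],"rot":[0,0,0]}]'; python3 -m inch '[{"xyz":[0,0,0],"rot":[0,0,0]},{"xyz":[0,0,0],"rot":[0,0,0]},{"xyz":[0,0,0],"rot":[0,0,0]},{"xyz":[0,0,0],"rot":[0,0,0]},{"xyz":[0,0,0],"rot":[0,0,0]},{"xyz":[0,0,0],"rot":[0,0,0]},{"xyz":[0,0,0],"rot":[0,0,0]},{"xyz":[0,0,0],"rot":[0,0,0]},{"xyz":[0,0,0],"rot":[0,0,0]},{"xyz":[0,0,0],"rot":[0,0,0]}]' 255; python3 -m inch '[{"xyz":[0,0,-2],"rot":[0,0,0]},{"xyz":[0,0,-4],"rot":[0,0,0]},{"xyz":[0,0,-6],"rot":[0,0,0]},{"xyz":[0,0,-6],"rot":[0,0,0]},{"xyz":[-5,0,-6],"rot":[0,0,0]},{"xyz":[-10,0,-6],"rot":[0,0,0]},{"xyz":[-15,0,-6],"rot":[0,0,0]},{"xyz":[-15,0,-6],"rot":[0,0,0]}]'; python3 go.py 486 -95 138
```

```text
t: 11.35
ee_pos: [495.9, 101.0, 132.6]
orientation: [-2.276, -2.164, 0.003]
ft_force: [0.8, 0.1, 0.6]
width: 87.8
grasp_force: 0.0
t: 12.18
ee_pos: [496.5, 101.5, 133.2]
orientation: [-2.276, -2.165, -0.0]
ft_force: [-0.0, -0.6, 1.6]
width: 39.6
grasp_force: 30.0
t: 12.85
ee_pos: [495.5, 85.5, 139.1]
orientation: [-2.277, -2.164, 0.001]
ft_force: [-0.1, 0.4, -1.6]
width: 39.8
grasp_force: 30.0
xyz [-180.7   -0.4    1.1] rot [-0.0004  0.0003 -0.001 ] | at [495.5  85.5 139.1] q [ 0.15  0.37  1.96 -0.    0.82  0.2 ] t 12.85 tooly [ 0.999 -0.051 -0.   ]
```

```bash
python3 -m inch '[{"xyz":[-6,0,0],"rot":[0,0,0]},{"xyz":[-16,0,0],"rot":[0,0,0]},{"xyz":[-26,0,0],"rot":[0,0,0]},{"xyz":[-36,0,0],"rot":[0,0,0]},{"xyz":[-46,0,0],"rot":[0,0,0]},{"xyz":[-56,0,0],"rot":[0,0,0]},{"xyz":[-66,0,0],"rot":[0,0,0]},{"xyz":[-76,0,0],"rot":[0,0,0]},{"xyz":[-86,0,0],"rot":[0,0,0]},{"xyz":[-94,0,0],"rot":[0,0,0]},{"xyz":[-98,0,0],"rot":[0,0,0]},{"xyz":[-98,0,0],"rot":[0,0,0]}]';python3 go.py 486 -103 138
```

```text
t: 13.85
ee_pos: [490.9, -12.3, 139.2]
orientation: [2.277, 2.164, 0.0]
ft_force: [0.5, -0.3, -2.2]
width: 39.8
grasp_force: 30.0
xyz [-90.9  -0.3   1.2] rot [ 0.0001  0.     -0.0014] | at [490.9 -12.3 139.2] q [-0.05  0.35  1.98 -0.    0.81  0.  ] t 13.85 tooly [ 0.999 -0.051  0.   ]
```

```bash
python3 -m inch '[{"xyz":[-6,0,0],"rot":[0,0,0]},{"xyz":[-16,0,0],"rot":[0,0,0]},{"xyz":[-26,0,0],"rot":[0,0,0]},{"xyz":[-36,0,0],"rot":[0,0,0]},{"xyz":[-46,0,0],"rot":[0,0,0]},{"xyz":[-56,0,0],"rot":[0,0,0]},{"xyz":[-66,0,0],"rot":[0,0,0]},{"xyz":[-76,0,0],"rot":[0,0,0]},{"xyz":[-86,0,0],"rot":[0,0,0]},{"xyz":[-94,0,0],"rot":[0,0,0]},{"xyz":[-95,0,0],"rot":[0,0,0]},{"xyz":[-95,0,0],"rot":[0,0,0]}]';python3 go.py 498 -213 110 -8; python3 -c "
from h import *
a=ctrl.get_image('side')[120:300,165:405,::-1]
cv2.imwrite('pics/s5.png',cv2.resize(a,(800,600),interpolation=2))"
```

```text
t: 14.85
ee_pos: [486.1, -106.9, 139.2]
orientation: [-2.277, -2.164, -0.0]
ft_force: [-0.1, -0.1, -2.1]
width: 39.3
grasp_force: 30.0
xyz [-105.4   17.3   29.2] rot [ 0.     -0.0001  0.0885] | at [ 486.1 -106.9  139.2] q [-0.24  0.36  1.97  0.    0.81 -0.19] t 14.85 tooly [ 0.999 -0.051  0.   ]
```

View pics/s5.png

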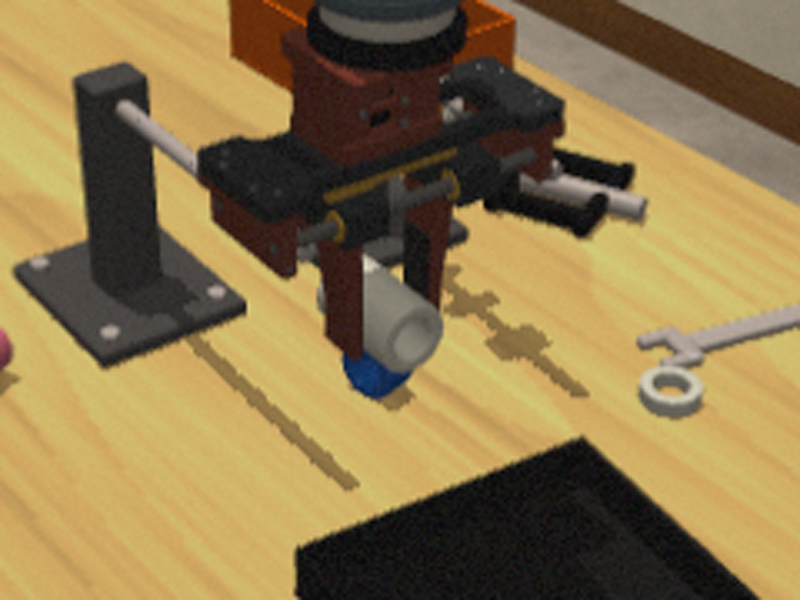

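The sleeve is off the bar and held level at crop (390,310). Carrying it to the tray.

```bash
python3 -m inch '[{"xyz":[-10,2,0],"rot":[0,0,0.02]},{"xyz":[-30,5,0],"rot":[0,0,0.05]},{"xyz":[-50,8,4],"rot":[0,0,0.088]},{"xyz":[-70,11,10],"rot":[0,0,0.088]},{"xyz":[-90,14,18],"rot":[0,0,0.088]},{"xyz":[-103,16,26],"rot":[0,0,0.088]},{"xyz":[-107,17,29],"rot":[0,0,0.088]},{"xyz":[-107,17,29],"rot":[0,0,0.088]}]';python3 -m inch '[{"xyz":[0,0,10],"rot":[0,0,0]},{"xyz":[0,0,25],"rot":[0,0,0]},{"xyz":[0,0,40],"rot":[0,0,0]},{"xyz":[0,0,55],"rot":[0,0,0]},{"xyz":[0,0,70],"rot":[0,0,0]},{"xyz":[0,0,82],"rot":[0,0,0]},{"xyz":[0,0,90],"rot":[0,0,0]},{"xyz":[0,0,93],"rot":[0,0,0]},{"xyz":[0,0,93],"rot":[0,0,0]}]'; python3 -m inch '[{"xyz":[0,0,0.5],"rot":[0,0,0]},{"xyz":[0,0,1],"rot":[0,0,0]},{"xyz":[0,0,1.5],"rot":[0,0,0]},{"xyz":[0,0,1.5],"rot":[0,0,0]}]'
```

```text
t: 15.57
ee_pos: [497.3, -214.5, 109.2]
orientation: [-2.37, -2.06, 0.001]
ft_force: [0.1, 0.9, -2.4]
width: 39.9
grasp_force: 30.0
t: 16.32
ee_pos: [497.5, -213.5, 16.5]
orientation: [-2.368, -2.063, 0.001]
ft_force: [-0.0, 0.6, -1.8]
width: 39.7
grasp_force: 30.0
t: 16.65
ee_pos: [498.1, -214.2, 16.2]
orientation: [2.369, 2.062, 0.001]
ft_force: [-0.3, -1.2, -1.4]
width: 39.6
grasp_force: 30.0
```

```bash
for i in 1 2; do :; done; python3 -m inch '[{"xyz":[0,0,0.5],"rot":[0,0,0]},{"xyz":[0,0,1],"rot":[0,0,0]},{"xyz":[0,0,1],"rot":[0,0,0]}]'|grep -E "pos|ft"; python3 -m inch '[{"xyz":[0,0,0.5],"rot":[0,0,0]},{"xyz":[0,0,0.7],"rot":[0,0,0]},{"xyz":[0,0,0.7],"rot":[0,0,0]}]'|grep -E "pos|ft"
```

```text
ee_pos: [497.8, -214.0, 14.7]
ft_force: [0.8, -0.6, -1.8]
ee_pos: [497.7, -214.0, 13.9]
ft_force: [0.2, -0.1, -3.5]
```

```bash
python3 -m inch '[{"xyz":[0,0,0.5],"rot":[0,0,0]},{"xyz":[0,0,0.7],"rot":[0,0,0]},{"xyz":[0,0,0.7],"rot":[0,0,0]}]'|grep -E "pos|ft"; python3 -m inch '[{"xyz":[0,0,0.5],"rot":[0,0,0]},{"xyz":[0,0,0.7],"rot":[0,0,0]},{"xyz":[0,0,0.7],"rot":[0,0,0]}]'|grep -E "pos|ft"
```

```text
ee_pos: [497.8, -214.0, 13.7]
ft_force: [-0.5, 0.7, 5.4]
ee_pos: [497.8, -214.1, 13.7]
ft_force: [-3.4, 1.0, 12.4]
```

Contact. I'll release, rise and check.

```bash
python3 -m inch '[{"xyz":[0,0,0],"rot":[0,0,0]},{"xyz":[0,0,0],"rot":[0,0,0]},{"xyz":[0,0,0],"rot":[0,0,0]},{"xyz":[0,0,0],"rot":[0,0,0]},{"xyz":[0,0,0],"rot":[0,0,0]},{"xyz":[0,0,0],"rot":[0,0,0]}]' 85;  python3 -m inch '[{"xyz":[0,0,-5],"rot":[0,0,0]},{"xyz":[0,0,-15],"rot":[0,0,0]},{"xyz":[0,0,-30],"rot":[0,0,0]},{"xyz":[0,0,-50],"rot":[0,0,0]},{"xyz":[0,0,-75],"rot":[0,0,0]},{"xyz":[0,0,-105],"rot":[0,0,0]},{"xyz":[0,0,-135],"rot":[0,0,0]},{"xyz":[0,0,-165],"rot":[0,0,0]},{"xyz":[0,0,-195],"rot":[0,0,0]},{"xyz":[0,0,-220],"rot":[0,0,0]},{"xyz":[0,0,-232],"rot":[0,0,0]},{"xyz":[0,0,-232],"rot":[0,0,0]}]';  python3 -m inch '[{"xyz":[0,0,0],"rot":[0,0,0]},{"xyz":[0,0,0],"rot":[0,0,0]},{"xyz":[0,0,0],"rot":[0,0,0]},{"xyz":[0,0,0],"rot":[0,0,0]},{"xyz":[0,0,0],"rot":[0,0,0]},{"xyz":[0,0,0],"rot":[0,0,0]}]';python3 -c "
from h import *
a=ctrl.get_image('side')[:,:,::-1]
cv2.imwrite('pics/s6.png',a)"
```

```text
t: 18.15
ee_pos: [497.8, -214.0, 12.4]
orientation: [-2.369, -2.063, 0.0]
ft_force: [-0.3, -0.2, -0.2]
width: 58.5
grasp_force: 0.0
t: 19.15
ee_pos: [499.4, -214.7, 248.9]
orientation: [2.364, 2.059, 0.005]
ft_force: [1.0, 0.9, 0.7]
width: 58.9
grasp_force: 0.0
t: 19.65
ee_pos: [497.5, -213.9, 243.9]
orientation: [-2.368, -2.062, 0.001]
ft_force: [0.0, 0.6, 0.7]
width: 58.6
grasp_force: 0.0
```

View pics/s6.png

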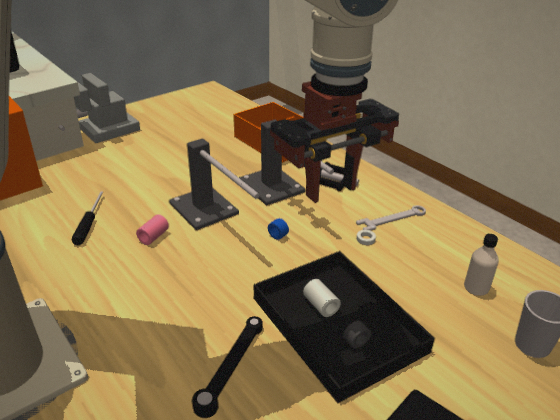

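Both lie in the tray, the sleeve at (321,297) and the collar at (357,335), with the gripper clear. A quick check that nothing is moving, then hand in.

```bash
python3 - <<'E'
from h import *
def c():
    a=ctrl.get_image('side'); M=cv2.moments(comps(((a.min(2)>90)*255).astype(np.uint8),(290,270,350,325),80)[0]); return M['m10']/M['m00'],M['m01']/M['m00']
p=[c() for _ in range(6)]; print(p[0],p[-1],plane("side",[p[-1]],25)); 
d=np.hypot(*np.subtract(p[0],p[-1])); print(d)
if d<0.7: print(ctrl.close_job())
E
```

```text
(320.39790709545684, 295.6681980602348) (320.39974457215834, 295.66360153256704) [[ 499.67799435 -207.04909673   25.        ]]
0.004950190625495387
the job is handed in; nothing more can be done
None
```

I slid the stop collar off the bar first, then the long sleeve. Both now lie at rest on the tray's floor with the gripper clear, and the job was handed in at about 20 s; no verdict came back.

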